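Shoot the safety bolt of a yard gate

TASK

The new yard gate lies face up on the welding bench with its bolt drawn back. With one fingertip press the sprung catch pad down beside the bolt and hold it down while the other fingertip pushes the bolt's upright handle, until the bolt is fully home in the keeper on the post; only then let the catch spring back up so that it locks the bolt. Leave the tools lying about where they are.

Things in the scene. Friction and masses are not known exactly. Their poses are not given: they have to be found in the camera images.
- gate: Gate leaf, post and lock plate, all fixed, lying on timber bearers. Origin: on the bench (z = 0) straight under the bolt's handle when the bolt is drawn. y axis: the way the bolt slides home, towards the post; x: level, across the bolt; z up. Leaf: x -160 to 220, y -305 to 95 mm, frame top 50 mm, its sunken sheet 38 mm above the bench. Post: y 107 to 147 mm, frame height
- lock_plate (a point): Gate origin lifted to the top of the steel lock plate, 55 mm above the bench. The bolt, a 20 mm square bar, runs along the gate line x = 0, its top 78 mm high, in two guide straps (84 mm high; y -79 to -61 and y 71 to 89 mm). A fixed rod pull handle on the leaf (94 mm high) is at gate x 75 to 180, y 80 mm
- keeper (a point): Middle of the keeper, a fixed strap on the post at gate x 0, y 126 mm, 26 mm wide along the bolt, top 84 mm above the bench; the point is at the height of the bolt's middle (68 mm). The drawn bolt's end is at gate y 95 mm, the home bolt's at 130 mm
- bolt: The sliding bolt with its upright handle, one piece; 213 mm long, axes as the gate's. Origin: under the handle, on the bar's underside, 58 mm above the bench
- bolt_travel (a joint): Travel of the bolt along gate +y (gate x 0; pad's middle line is 62 mm to its side): 0 drawn back, 0.035 m fully home (end stop). It slides stiffly (about 4 N) and stays where it is left. While the catch is up its tooth sits in a notch of the bolt, which then moves only 3 mm; the second notch is under the tooth at 0.032 to 0.035 m
- bolt_handle (a point): Top of the bolt's upright handle, a plain round steel bar 16 mm across, its top 138 mm above the bench; it moves with the bolt. Above the guide straps (84 mm) nothing else stands within 53 mm behind it (gate -y side) along the bolt: room for a fingertip. In front of it the catch's tooth arm crosses the bolt at gate y 50 to 58 mm
- catch_angle (a joint): Angle of the spring catch: 0 up (tooth in a notch of the bolt), 0.42 rad fully pressed (stop). Above about 0.22 rad the tooth is clear of the bolt. Let go, it springs up to 0; with no notch under the tooth it rides on the bolt at about 0.18 rad
- catch_pad (a point): On the top face of the catch's thumb pad, on its lengthwise middle line, beside the drawn handle (gate y 0). Pad: dark ribbed plate 40 mm wide, 105 mm long (gate y -46 to 59 mm). Up it slopes, the middle line 102 mm and outer edge 111 mm above the bench; fully pressed it is level, top 91 mm, gate x -82 to -42 mm, middle line x -62 mm
- catch: The spring catch with its pad and tooth, turning about a pin; origin on the pin at gate x -34 mm, y 0, parallel to the bolt, between pad and bolt; parts there reach 95 mm above the bench. Pressing the pad's middle line takes about 3 N at first and 7 N at the stop, anywhere along its length, and a fingertip can slide along the pad while holding it down
- tape: Bystander, loose: grey tape measure, about 66 x 62 x 34 mm, lying on the gate's sheet near the lock plate. Origin: centre of its underside
- magnet: Bystander, loose: red three-sided welding magnet, 95 x 100 x 18 mm, lying on the gate's sheet. Origin: centre of its underside
- wrench: Bystander, loose: steel wrench, 140 mm long, lying on the gate's sheet. Origin: centre of its underside
- wire_brush: Bystander, loose: wooden-handled brush, 220 mm, on the bench. Origin: centre of its underside
- spray_can: Bystander, loose: standing can, 66 mm across, 190 mm high, on the bench. Origin: centre of its underside

How it is judged:
By the outcome, as a careful person would: the job done as asked, in the order asked, and still so for the second after the job is handed in, with the robot touching nothing.
It also fails if it takes over 38 s, if anything falls off the work surface, if the arm or the gripper's body presses on something with over 40 N, if the wrist force passes 120 N, or if a joint passes its speed limit or range.

ROBOT

A 7-joint arm with a two-finger parallel gripper is mounted at the origin on the work surface. World frame = base frame: x ahead of the robot, y to its left, z up, the work surface at z = 0. Lengths are in m, angles in rad, forces in N, time in s.
With the tool pointing down it reaches from about 0.4 to 0.9 m from the base axis. Payload 5.5 kg.
Tool frame: the origin (TCP) lies midway between the tips of the shut fingers; the grasp point (between the pads) lies manip.hold_point_z behind it (manip.hold_point_z is the distance from the TCP to the grasp point, in m); z points along the fingers, y is the direction in which the jaws open and shut (so a half turn about z gives the same grasp; the last joint's range is limited). The gripper opens to 92 mm and grips with 3 to 60 N. Pads are 19 mm wide; open, the fingers measure 130 mm over their backs; the gripper's body (75 mm by 190 mm) begins 47 mm behind the grasp point.
Start: joints at [1.522, 0.501, -0.427, 1.55, 0.221, 1.138, -0.21], TCP at [0.199, -0.619, 0.227] pointing down, gripper open.
Joint ranges: [-2.88, 2.88], [-0.31, 2.03], [-1.54, 1.56], [0.2, 2.42], [-1.41, 4.55], [0.19, 2.02], [-2.57, 2.57]. Speed limits (rad/s): [2.57, 2.57, 3.14, 3.14, 3.14, 3.14, 3.14].

INTERFACE

Orientations are given as a 3x3 rotation matrix whose columns are the frame's x, y, z axes.
In Python, from station import manip gives the robot as it stands.
- The arm moves only by the tool move_arm, never from a script. Its argument "plan" is a list of rows, each a list of 5 numbers: the shift along the tool's x, y, z in cm, then the turn about the tool's z in degrees, then the finger opening in cm, from 0 to 9.18. A call has 1 to 12 rows; each row shifts and turns the commanded pose from where the row before left it, along the tool's axes as they then stand; what a row does not reach is not made up. A row lasts 1/10 s, in which the tool goes at most 50 mm and 8.59 degrees, less where a joint would pass 70% of its speed; a pose out of reach is approached as far as the arm can. A call with a gripper value outside its range is refused whole. The fingers move at their own pace and stop on an object; the grip force is fixed at half the most. Time passes only in rows, so rows that do not move let the fingers close. It gives the time, the measured TCP pose, the force and the opening at its end, in the units of the state.
- manip.read_state(): the state, without advancing time (a new reading comes with each control period).
- manip.get_image(name): name is "scene" or "top" or "wrist"; returns the picture (400x640x3 uint8, blue, green, red); there is no depth.
- manip.get_calibration(name): a dict with "vertical_fov" (degrees; the focal length in pixels is half the picture's height over the tangent of half this angle, whatever the lens; pixels are square), "cx", "cy" (the principal point, pixels), "xyz" and "rotation" of the camera in the world; the wrist camera has in their place "hand_eye" (4x4, takes a point from camera to tool coordinates, whose origin is the TCP and whose axes are the flange's). Camera axes: x right, y down, z forward; pixel columns grow to the right and rows downward; lengths in m; the calibration is good to about 2 mm. A picture is of the moment at which its call begins: read the wrist's pose just before it. get_calibration takes no time and is no camera call.
- manip.close_job(): hands the job in, once; it reports no verdict.
Trained networks look in the newest picture that a camera, given by its name, has taken for a name from the list of things; names that differ only in an ending like _2 or _b are one class to them, and where a whole thing is asked for, a point or a joint stands for the part that bears it (a point fixed in the world has none). Each returns a list of dicts, best first, with "score" (0 to 1); they miss things now and then, are a little off and sometimes report something else, mostly with a low value. They report only what shows in the picture. A call takes as long as a camera call.
- manip.boxes_of(camera, query): "point" ([x, y, z] in m, in world coordinates, good to about 4 mm: the middle of the surface that is visible of it).
- manip.spot_point(camera, query): "point" ([x, y, z] in m, in world coordinates, good to about 4 mm: a listed point, or the origin of a listed thing).
The state is a dict: "t": time; "joint_pos": joint angles; "qd": joint speeds; "joint_efforts": joint torques, N m; "position": TCP position; "tool_rot": TCP orientation; "contact_force": force on the tool from outside, world axes, zero at the start; "ft_torque": the same for the moment, N m; "gripper_width": opening from 0.0 (shut) to 1.0 (fully open).
Only numpy, scipy, OpenCV 4.12 (cv2) and the standard library are available. Lean on these libraries where they do the work, as an engineer would, in place of code of your own. Each camera call takes 0.05 s, during which the arm holds its last target.

## Working session

There is one attempt and no reset: what is moved stays moved. The work goes in short steps, Python scripts to look and compute and a tool call to move; the robot and the scene stay as the last step left them, time stands still between calls to the robot, and variables do not carry over. Pictures are saved under pics/ and viewed, and the job is handed in when it is done.

Besides the shell and the picture viewer there is one more tool, called after ">>>" as name([rows], argument=value, ...), one row to a line, values as JSON. move_arm: Moves the arm, as the interface text tells. Its arguments: {"type":"object","properties":{"plan":{"type":"array","items":{"type":"array","items":{"type":"number"}}}},"required":["plan"]}

```bash
mkdir -p pics; ls; cat > h.py <<'E'
from station import manip
import numpy as np, cv2
def pic(cam,name):
    im=manip.get_image(cam); cv2.imwrite('pics/'+name+'.png',im); return im
E
python3 - <<'E'
from h import *
np.set_printoptions(precision=4,suppress=True)
s=manip.read_state(); print(s['t'],s['position'],s['tool_rot'],s['gripper_width'],s['contact_force'],manip.hold_point_z)
pic('scene','s0');
for c in('scene','top'):
  if c=='top': pic('top','t0')
  for q in('bolt_handle','catch_pad','keeper','lock_plate','gate','spray_can'):
    r=manip.spot_point(c,q); print(c,q,[(np.round(d['point'],4),round(d['score'],2)) for d in r[:2]])
print(manip.read_state()['t'])
E
```

```text
pics
0.0 [ 0.1991 -0.618   0.2257] [[ 0.9518  0.3068 -0.0006]
 [ 0.3068 -0.9518  0.0019]
 [ 0.     -0.0019 -1.    ]] 0.9975955635689314 [-0.6219 -0.1439 -0.1613] 0.0188
scene bolt_handle [(array([0.5259, 0.0164, 0.1403]), 0.98)]
scene catch_pad [(array([0.468 , 0.0357, 0.1023]), 0.89)]
scene keeper [(array([0.5559, 0.1373, 0.066 ]), 0.91), (array([0.5242, 0.0193, 0.0561]), 0.37)]
scene lock_plate [(array([0.5239, 0.0179, 0.0538]), 0.93)]
scene gate [(array([ 0.5232,  0.0145, -0.001 ]), 0.69)]
scene spray_can [(array([0.3256, 0.4114, 0.0023]), 0.82), (array([ 0.5239,  0.013 , -0.0005]), 0.29)]
top bolt_handle [(array([0.5245, 0.0134, 0.1367]), 0.78), (array([0.522 , 0.0168, 0.0029]), 0.51)]
top catch_pad [(array([0.4659, 0.0299, 0.1048]), 0.67)]
top keeper [(array([0.5538, 0.1377, 0.068 ]), 0.65)]
top lock_plate [(array([0.5261, 0.0159, 0.0532]), 0.73)]
top gate [(array([0.5217, 0.0219, 0.0061]), 0.8), (array([ 0.6416, -0.0351,  0.0394]), 0.44)]
top spray_can [(array([ 0.3267,  0.4122, -0.002 ]), 0.68), (array([0.4659, 0.0333, 0.1029]), 0.35)]
0.7
```

View pics/s0.png

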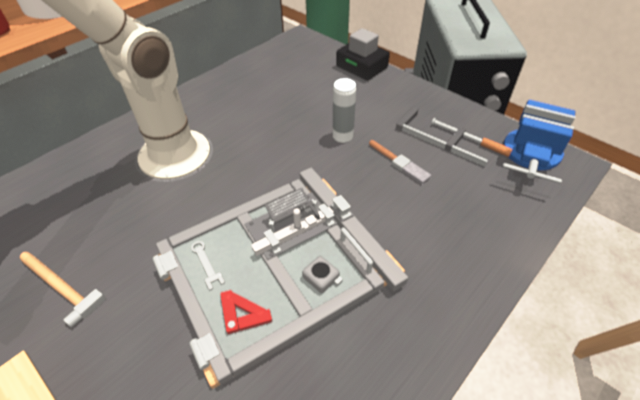

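View pics/t0.png

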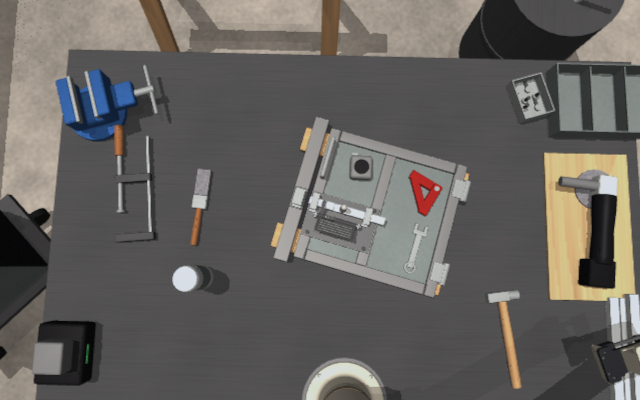

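>>> move_arm([
  [2.8,-3,0,0,4.5],
  [2.8,-3,0,0,4.5],
  [2.8,-3,0,0,4.5],
  [2.8,-3,0,0,4.5],
  [2.8,-3,0,0,4.5],
  [2.8,-3,0,0,4.5],
  [2.8,-3,0,0,4.5],
  [2.8,-3,0,0,4.5],
  [2.8,-3,0,0,4.5],
  [2.8,-3,0,0,4.5],
  [2.8,-3,0,0,4.5],
  [2.8,-3,0,0,4.5],
])

```text
t: 1.9
position: [0.4094, -0.1715, 0.2272]
tool_rot: [[0.952, 0.307, 0.001], [0.307, -0.952, -0.001], [0.0, 0.001, -1.0]]
contact_force: [-0.4, 0.5, -0.0]
gripper_width: 0.488
```

>>> move_arm([
  [0,0,0,-7.2,4.5],
  [0,0,0,-7.2,4.5],
  [0,0,0,-7.2,4.5],
  [0,0,0,-7.2,4.5],
  [0,0,0,-7.2,4.5],
  [0,0,0,-7.2,4.5],
  [0,0,0,-7.2,4.5],
  [0,0,0,-7.2,4.5],
  [0,0,0,0,4.5],
])

```text
t: 2.8
position: [0.4088, -0.173, 0.2269]
tool_rot: [[0.25, 0.968, 0.0], [0.968, -0.25, -0.0], [-0.0, 0.0, -1.0]]
contact_force: [-0.2, 0.4, 0.2]
gripper_width: 0.49
```

>>> move_arm([
  [3.0,0.6,0,0,4.5],
  [3.0,0.6,0,0,4.5],
  [3.0,0.6,0,0,4.5],
  [3.0,0.6,0,0,4.5],
  [3.0,0.6,0,0,4.5],
  [3.0,0.4,0,0,4.5],
  [0,0,0,0,4.5],
  [0,0,0,0,4.5],
])

```text
t: 3.6
position: [0.4868, -0.0066, 0.2267]
tool_rot: [[0.251, 0.968, -0.0], [0.968, -0.251, -0.0], [-0.0, -0.0, -1.0]]
contact_force: [-0.1, -1.1, 0.5]
gripper_width: 0.491
```

```bash
python3 - <<'E'
from h import *
np.set_printoptions(precision=4,suppress=True)
s=manip.read_state(); print(s['t'],s['position'],s['joint_pos'],s['gripper_width'],s['contact_force'])
pic('wrist','w1');pic('scene','s1')
for c in('wrist','scene'):
  for q in('bolt_handle','catch_pad','keeper','lock_plate'):
    r=manip.spot_point(c,q); print(c,q,[(np.round(d['point'],4),round(d['score'],2)) for d in r[:2]])
c=manip.get_calibration('wrist');print(c)
E
```

```text
3.6 [ 0.4868 -0.0066  0.2267] [ 0.7581  0.2924 -0.9292  1.938   0.2708  1.0419 -0.5434] 0.4913007675527279 [-0.0892 -1.1487  0.5347]
wrist bolt_handle [(array([0.5199, 0.0159, 0.1322]), 0.83)]
wrist catch_pad [(array([0.4659, 0.0327, 0.1027]), 0.86)]
wrist keeper []
wrist lock_plate [(array([0.5205, 0.0125, 0.0509]), 0.79)]
scene bolt_handle [(array([0.5265, 0.016 , 0.1378]), 0.96)]
scene catch_pad [(array([0.4683, 0.0306, 0.0974]), 0.69)]
scene keeper []
scene lock_plate [(array([0.5251, 0.0177, 0.0569]), 0.94), (array([0.5235, 0.022 , 0.1378]), 0.31)]
{'vertical_fov': 59.436352494987965, 'cx': 323.3451522405445, 'cy': 205.41756962736605, 'hand_eye': array([[ 0.0002, -0.9531, -0.3027,  0.0842],
       [ 1.    ,  0.0002,  0.0001,  0.0004],
       [-0.    , -0.3027,  0.9531, -0.1578],
       [ 0.    ,  0.    ,  0.    ,  1.    ]])}
```

View pics/w1.png

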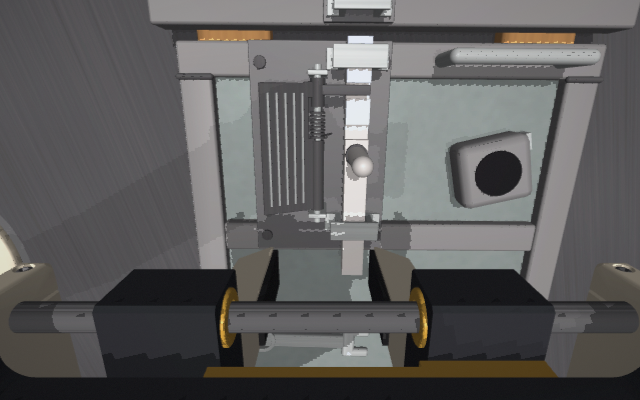

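View pics/s1.png

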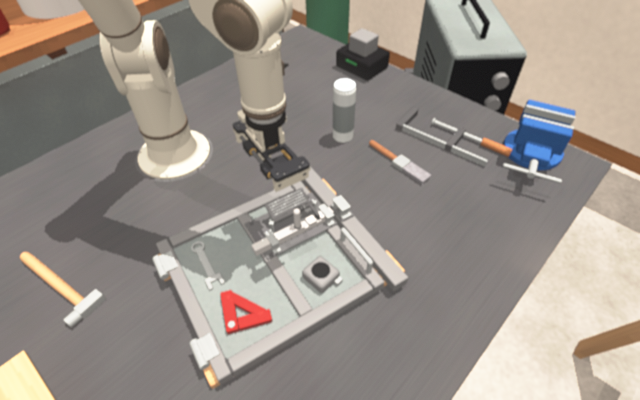

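```bash
python3 - <<'E'
import cv2
a=cv2.imread('pics/w1.png')[40:370,200:440]
cv2.imwrite('pics/w1z.png',cv2.resize(a[180:,:],None,fx=3,fy=3,interpolation=cv2.INTER_CUBIC))
E
```

```text
(no output)
```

View pics/w1z.png

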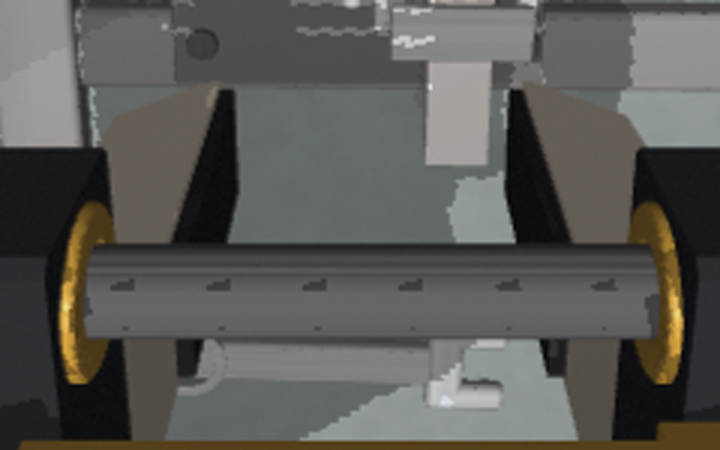

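>>> move_arm([
  [0.4,-0.35,2,0,5.9],
  [0,0,2.5,0,5.9],
  [0,0,2.5,0,5.9],
  [0,0,2.0,0,5.9],
  [0,0,1.2,0,5.9],
  [0,0,0,0,5.9],
  [0,0,0,0,5.9],
])

```text
t: 4.8
position: [0.4849, -0.0023, 0.1252]
tool_rot: [[0.251, 0.968, 0.0], [0.968, -0.251, 0.0], [0.0, 0.0, -1.0]]
contact_force: [0.5, 0.8, -0.1]
gripper_width: 0.642
```

```bash
python3 - <<'E'
from h import *
np.set_printoptions(precision=4,suppress=True)
s=manip.read_state(); print(s['t'],s['position'],s['gripper_width']*92,s['contact_force'])
pic('wrist','w2');a=pic('scene','s2')
cv2.imwrite('pics/s2z.png',cv2.resize(a[130:280,180:400],None,fx=3.5,fy=3.5,interpolation=cv2.INTER_CUBIC))
E
```

```text
4.8 [ 0.4849 -0.0023  0.1252] 59.02879003046379 [ 0.5168  0.8283 -0.0511]
```

View pics/w2.png

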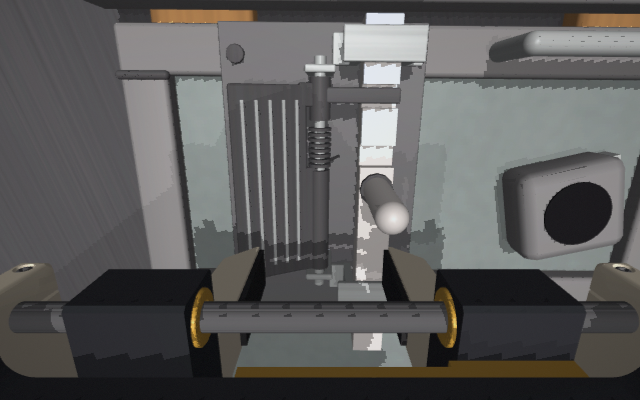

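View pics/s2z.png

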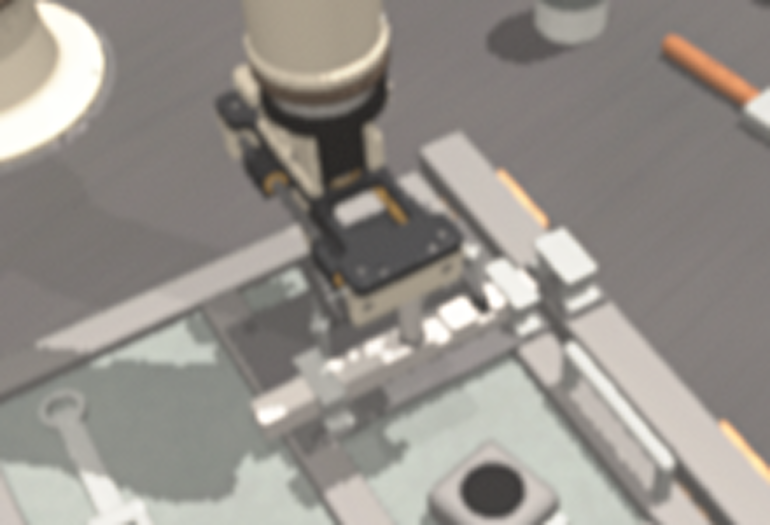

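>>> move_arm([
  [0,-0.1,1.0,0,5.9],
  [0,0,1.0,0,5.9],
  [0,0,0.4,0,5.9],
  [0,0,0.3,0,5.9],
  [0,0,0,0,5.9],
  [0,0,0,0,5.9],
])

```text
t: 5.5
position: [0.4833, -0.0022, 0.0977]
tool_rot: [[0.251, 0.968, -0.001], [0.968, -0.251, -0.0], [-0.0, -0.001, -1.0]]
contact_force: [-1.7, -0.1, 4.1]
gripper_width: 0.643
```

>>> move_arm([
  [0,0,0.3,0,5.9],
  [0,0,0.25,0,5.9],
  [0,0,0,0,5.9],
  [0,0,0,0,5.9],
])

```text
t: 5.9
position: [0.4833, -0.002, 0.0925]
tool_rot: [[0.251, 0.968, -0.0], [0.968, -0.251, -0.0], [-0.0, -0.0, -1.0]]
contact_force: [-3.4, 1.1, 5.6]
gripper_width: 0.647
```

>>> move_arm([
  [0,0,0.1,0,5.9],
  [0,0,0,0,5.9],
  [0,0,0,0,5.9],
])

```text
t: 6.2
position: [0.4833, -0.002, 0.0915]
tool_rot: [[0.251, 0.968, -0.0], [0.968, -0.251, -0.0], [-0.0, -0.0, -1.0]]
contact_force: [-2.5, 0.8, 5.8]
gripper_width: 0.642
```

```bash
python3 - <<'E'
from h import *
s=manip.read_state(); print(s['t'],s['position'],s['contact_force'])
pic('wrist','w3')
E
```

```text
6.2 [ 0.48330062 -0.00203285  0.0915325 ] [-2.54565697  0.81550441  5.79256978]
```

View pics/w3.png

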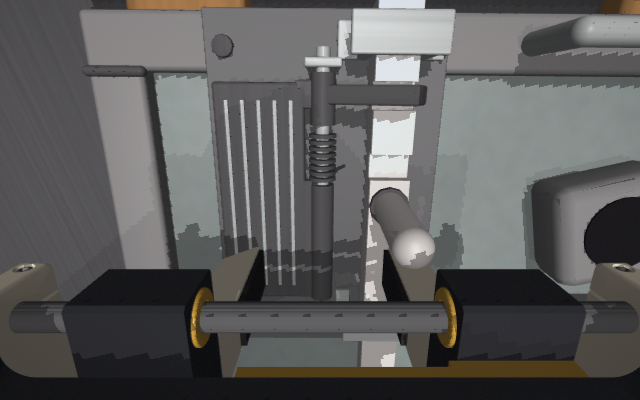

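>>> move_arm([
  [0.4,0,0,0,5.9],
  [0.4,0,0,0,5.9],
  [0.4,0,0,0,5.9],
  [0.4,0,0,0,5.9],
  [0.4,0,0,0,5.9],
  [0.3,0,0,0,5.9],
  [0,0,0,0,5.9],
])

```text
t: 6.95
position: [0.4897, 0.0173, 0.0917]
tool_rot: [[0.253, 0.968, 0.0], [0.968, -0.253, -0.004], [-0.004, 0.001, -1.0]]
contact_force: [-2.1, -6.8, 7.8]
gripper_width: 0.639
```

>>> move_arm([
  [0.4,0,0,0,5.9],
  [0.4,0,0,0,5.9],
  [0.4,0,0,0,5.9],
  [0.4,0,0,0,5.9],
  [0,0,0,0,5.9],
])

```text
t: 7.45
position: [0.494, 0.0328, 0.0917]
tool_rot: [[0.253, 0.968, 0.001], [0.968, -0.253, -0.004], [-0.004, 0.002, -1.0]]
contact_force: [-1.0, -6.5, 5.9]
gripper_width: 0.638
```

```bash
python3 - <<'E'
from h import *
s=manip.read_state(); print(s['t'],s['position'],s['contact_force'])
pic('wrist','w4')
E
```

```text
7.45 [0.49397447 0.03280401 0.09168894] [-0.99894183 -6.51180166  5.87492097]
```

View pics/w4.png

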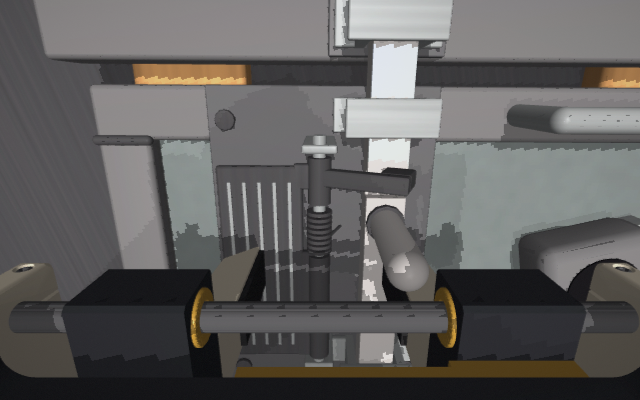

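>>> move_arm([
  [0.4,0,0,0,5.9],
  [0.4,0,0,0,5.9],
  [0.3,0,0,0,5.9],
  [0,0,0,0,5.9],
])

```text
t: 7.9
position: [0.4961, 0.0406, 0.0916]
tool_rot: [[0.255, 0.967, -0.002], [0.967, -0.255, -0.008], [-0.008, 0.0, -1.0]]
contact_force: [-4.2, -13.1, 12.4]
gripper_width: 0.643
```

```bash
python3 - <<'E'
from h import *
s=manip.read_state(); print(s['t'],s['position'],s['contact_force'])
pic('wrist','w5');a=pic('scene','s5');b=pic('top','t5')
for c in('wrist','scene','top'):
  for q in('bolt_handle','keeper','lock_plate'):
    r=manip.spot_point(c,q); print(c,q,[(np.round(d['point'],4),round(d['score'],2)) for d in r[:2]])
a=cv2.resize(a[150:260,220:380],None,fx=5,fy=5,interpolation=cv2.INTER_CUBIC)
cv2.imwrite('pics/s5z.png',a)
cv2.imwrite('pics/t5z.png',cv2.resize(b[150:270,270:430],None,fx=5,fy=5,interpolation=cv2.INTER_CUBIC))
E
```

```text
7.9 [0.4960572  0.04062411 0.0916256 ] [ -4.18882726 -13.05326238  12.43520238]
wrist bolt_handle [(array([0.5278, 0.0505, 0.134 ]), 0.56)]
wrist keeper [(array([0.5554, 0.1435, 0.0643]), 0.8)]
wrist lock_plate [(array([0.5211, 0.0171, 0.0519]), 0.78)]
scene bolt_handle []
scene keeper [(array([ 0.645 , -0.0334,  0.0379]), 0.74), (array([0.5575, 0.1367, 0.0666]), 0.63)]
scene lock_plate [(array([0.5243, 0.0217, 0.0574]), 0.6)]
top bolt_handle []
top keeper [(array([0.5538, 0.1385, 0.0664]), 0.83)]
top lock_plate []
```

View pics/w5.png

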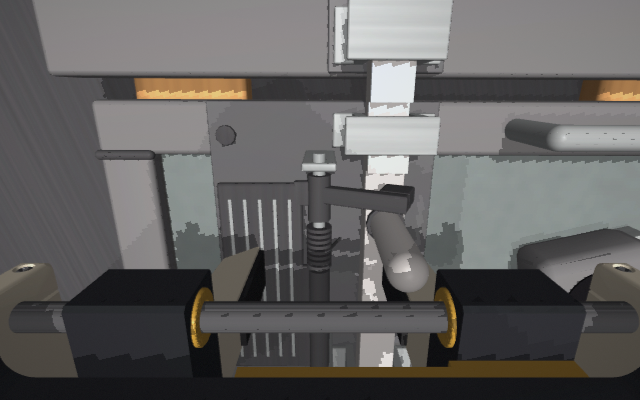

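View pics/s5z.png

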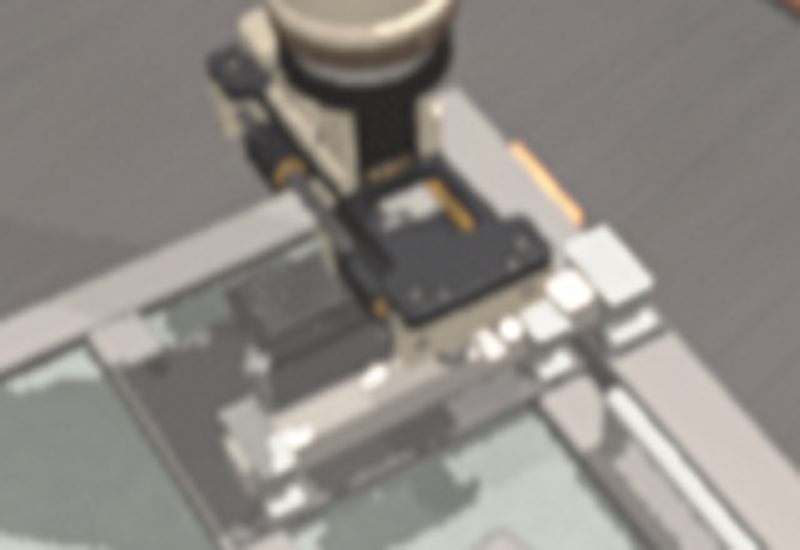

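View pics/t5z.png

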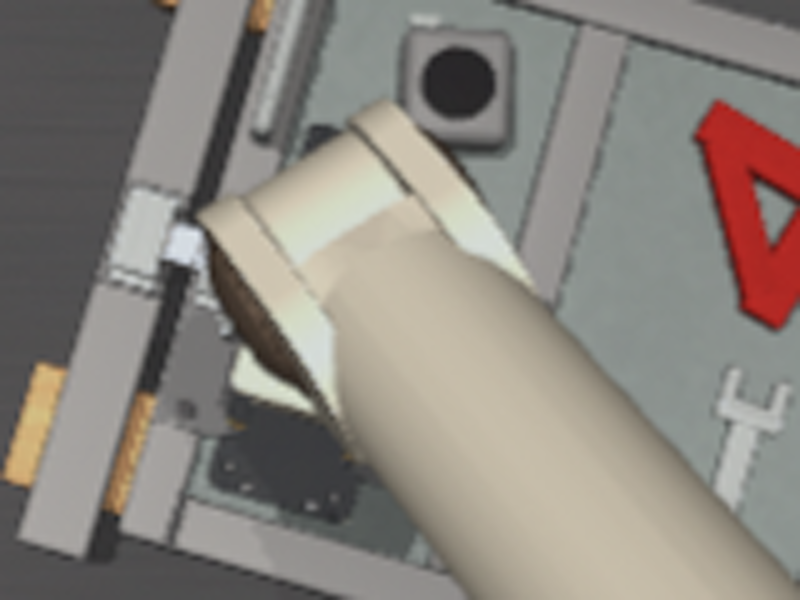

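>>> move_arm([
  [0.3,0,0,0,5.9],
  [0.2,0,0,0,5.9],
  [0,0,0,0,5.9],
  [0,0,0,0,5.9],
])

```text
t: 8.9
position: [0.4961, 0.0408, 0.0916]
tool_rot: [[0.259, 0.966, -0.005], [0.966, -0.259, -0.014], [-0.015, -0.001, -1.0]]
contact_force: [-9.0, -23.0, 19.7]
gripper_width: 0.644
```

>>> move_arm([
  [-0.3,0,0,0,5.9],
  [-0.3,0,0,0,5.9],
  [0,0,-0.5,0,5.9],
  [0,0,-0.5,0,5.9],
  [0,0,-0.5,0,5.9],
  [0,0,-0.5,0,5.9],
  [0,0,-0.5,0,5.9],
  [-0.5,0,0,0,5.9],
  [-0.7,0,0,0,5.9],
  [0,0,0,0,5.9],
])

```text
t: 9.9
position: [0.493, 0.0327, 0.1162]
tool_rot: [[0.252, 0.968, 0.001], [0.968, -0.252, -0.0], [-0.0, 0.001, -1.0]]
contact_force: [0.0, -0.2, -0.8]
gripper_width: 0.639
```

```bash
python3 - <<'E'
from h import *
s=manip.read_state(); print(s['t'],s['position'],s['contact_force'])
pic('wrist','w6')
E
```

```text
9.9 [0.49302073 0.03266791 0.11621917] [ 0.01628686 -0.18658603 -0.78156132]
```

View pics/w6.png

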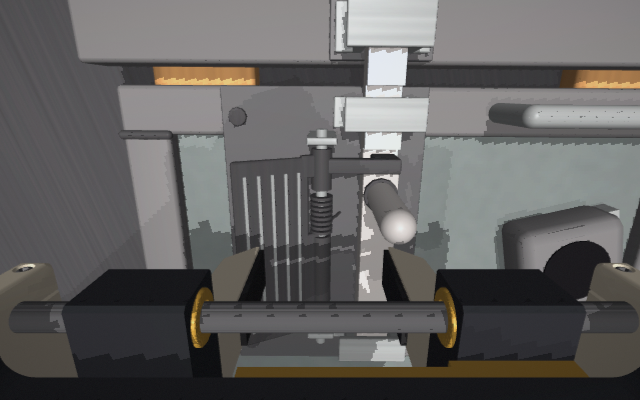

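>>> move_arm([
  [0,0,-2,0,5.9],
  [0,0,-3,0,5.9],
  [0,0,-3,0,5.9],
  [0,0,-2,0,5.9],
  [-2,0,0,0,5.9],
  [-2.5,0,0,0,5.9],
  [-3.5,0,0,0,5.9],
  [-3.5,0,0,0,5.9],
  [0,0,0,0,5.9],
  [0,0,0,0,5.9],
])

```text
t: 10.95
position: [0.4641, -0.078, 0.2163]
tool_rot: [[0.253, 0.968, 0.001], [0.968, -0.253, 0.0], [0.0, 0.001, -1.0]]
contact_force: [0.0, 0.5, 0.0]
gripper_width: 0.645
```

```bash
python3 - <<'E'
from h import *
s=manip.read_state(); print(s['t'],s['position'],s['contact_force'])
pic('wrist','w7');a=pic('scene','s7')
for c in('wrist','scene'):
  for q in('bolt_handle','catch_pad','keeper','lock_plate'):
    r=manip.spot_point(c,q); print(c,q,[(np.round(d['point'],4),round(d['score'],2)) for d in r[:2]])
cv2.imwrite('pics/s7z.png',cv2.resize(a[150:300,200:400],None,fx=4,fy=4,interpolation=cv2.INTER_CUBIC))
E
```

```text
10.95 [ 0.46410946 -0.07802295  0.21633357] [0.03074738 0.5180441  0.04731148]
wrist bolt_handle []
wrist catch_pad [(array([0.4702, 0.0302, 0.1007]), 0.93)]
wrist keeper []
wrist lock_plate [(array([0.5213, 0.0133, 0.0498]), 0.6)]
scene bolt_handle [(array([0.5341, 0.0516, 0.1405]), 0.83), (array([0.4695, 0.0324, 0.1001]), 0.73)]
scene catch_pad [(array([ 0.5271,  0.4261, -0.0012]), 0.59), (array([0.4668, 0.0331, 0.1008]), 0.58)]
scene keeper [(array([0.5566, 0.139 , 0.0657]), 0.84)]
scene lock_plate [(array([0.5269, 0.0174, 0.0564]), 0.96), (array([ 5.247e-01,  4.255e-01, -5.000e-04]), 0.53)]
```

View pics/w7.png

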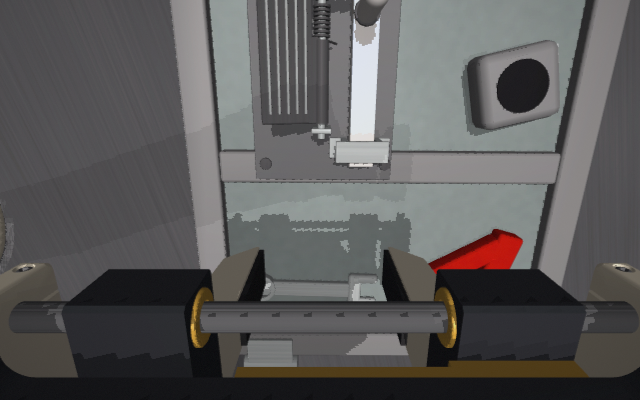

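View pics/s7z.png

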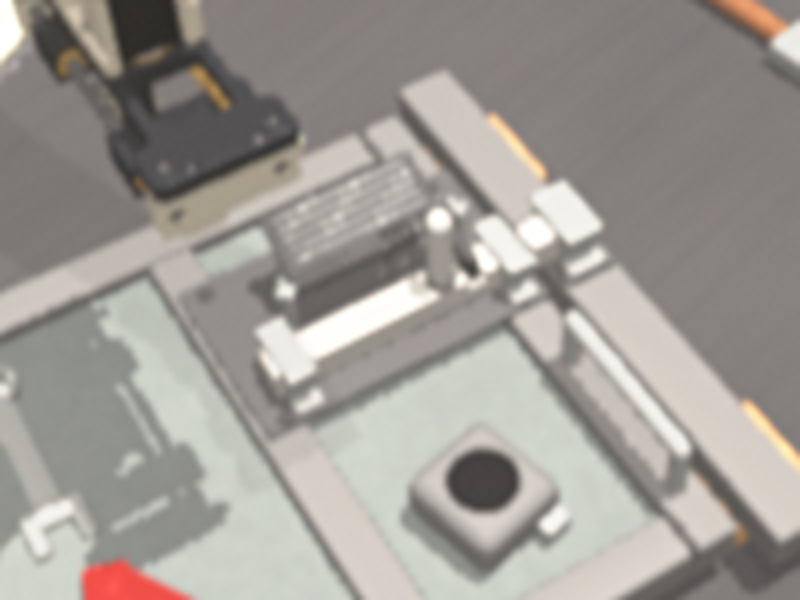

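```bash
python3 - <<'E'
import cv2,numpy as np
a=cv2.imread('pics/s0.png')[180:250,240:350];b=cv2.imread('pics/s7.png')[180:250,240:350]
v=np.vstack([a,b]);cv2.imwrite('pics/cmp.png',cv2.resize(v,None,fx=4,fy=4,interpolation=cv2.INTER_CUBIC))
E
```

```text
(no output)
```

View pics/cmp.png

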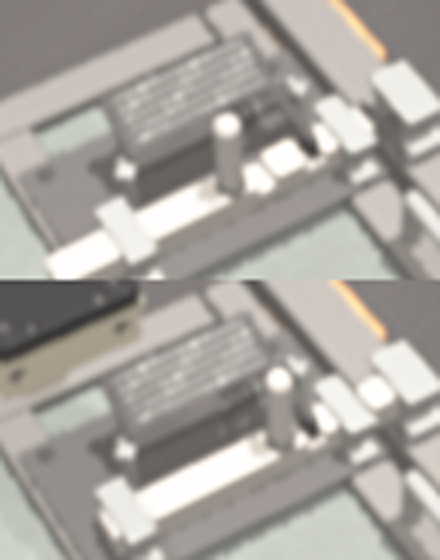

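The before and after crops show the pad at the same pixels (top edge at row 38 before; 318 − 280 = 38 after). The catch is therefore fully up. The handle has moved forward and the bolt is in the keeper.

```bash
python3 -c "
from station import manip
print(manip.close_job())"
```

```text
the job is handed in; nothing more can be done
None
```

The bolt is home in the keeper and the catch has sprung back up, locking it. I handed the job in at about 11 s of the 38 s allowed.

**What I did:** One fingertip pressed the catch pad down to about 91.5 mm, close to its stop. While it held there, the other pushed the handle until it would go no further. I then eased off the push, lifted so the catch could spring up, and moved the arm clear.

**Last checks:**
- **End stop:** 5 mm more commanded push raised the force from about 14 N to 25 N with no movement.
- **Bolt travel:** my own pixel measurement gave 34.7 mm. The networks gave 35.5 mm (wrist camera) and 36.2 mm (scene camera). That is slightly over the 35 mm stop but within their 4 mm error.
- **Catch:** the pad sits at the same pixels in the scene picture as before the job, so it is fully up. Network readings put its height at about 101 mm against 102 mm nominal.
- **Surroundings:** the arm was touching nothing at hand-in. I touched no tools, and those in my last close-up pictures looked undisturbed, but I did not measure each one.

**Disagreements:** the final wrist picture did not detect the handle, which was at the picture's edge. The scene camera's best "catch pad" result was a false one away from the gate, so I used its second result. The fingertip met the handle about 6 mm sooner than I had estimated.

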